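# Fan the returned locker tags in their tray

## Task

Gather the four plain locker tags into the tray and fan them in a straight row along its middle, lengthwise: green lying flat close up to the orange stop, then yellow, red and blue, each resting on the one before it and overlapping it by about a third of its length, its other end down on the tray floor. Leave the two black-banded tags and the calculator where they lie.

Things in the scene. Friction and masses are not known exactly. Their poses are not given: they have to be found in the camera images.
- tag_green: 70 x 40 x 6 mm rigid plastic locker tag, 20 g, lying flat, plain green all over, no bands; small brass eyelet 26 mm from the centre on +x. Origin: centre of the underside; x along the 70 mm length, y along the 40 mm width, z up. Grasp from above across the 40 mm width. Against the stop its centre is at x = +85 mm in the tray's frame.
- tag_yellow: 70 x 40 x 6 mm rigid plastic locker tag, 20 g, lying flat, plain yellow all over, no bands; small brass eyelet 26 mm from the centre on +x. Origin: centre of the underside; x along the 70 mm length, y along the 40 mm width, z up. Grasp from above across the 40 mm width. Lapped, it rests tilted about 7 degrees, centres 47 mm apart; let go level 8 mm above the tray floor it settles so.
- tag_red: 70 x 40 x 6 mm rigid plastic locker tag, 20 g, lying flat, plain red all over, no bands; small brass eyelet 26 mm from the centre on +x. Origin: centre of the underside; x along the 70 mm length, y along the 40 mm width, z up. Grasp from above across the 40 mm width. Overlapping by more than half its length it would stay flat on the tag below.
- tag_blue: 70 x 40 x 6 mm rigid plastic locker tag, 20 g, lying flat, plain blue all over, no bands; small brass eyelet 26 mm from the centre on +x. Origin: centre of the underside; x along the 70 mm length, y along the 40 mm width, z up. Grasp from above across the 40 mm width.
- tag_yellow_banded: 70 x 40 x 6 mm rigid plastic locker tag, 20 g, lying flat, yellow with two broad black bands across it (out of service); small brass eyelet 26 mm from the centre on +x. Origin: centre of the underside; x along the 70 mm length, y along the 40 mm width, z up. It stays where it lies.
- tag_red_banded: 70 x 40 x 6 mm rigid plastic locker tag, 20 g, lying flat, red with two broad black bands across it (out of service); small brass eyelet 26 mm from the centre on +x. Origin: centre of the underside; x along the 70 mm length, y along the 40 mm width, z up. It stays where it lies.
- tray: low dark steel tray, fixed, 256 x 104 mm outside, 240 x 96 mm inside; walls 4 mm thick, floor 4 mm above the desk, three rims 12 mm high, orange stop block 28 mm high, 12 mm thick at the +x end (away from the robot), its inner face at x = +120 mm. Origin: on the underside, below the middle of the inside; x along the length to the stop, z up. Room for the whole row.
- calculator: dark desk calculator with grey and orange keys, 138 x 92 x 22 mm, lying loose on the desk; origin: centre of the underside. It stays where it is.

How it is judged:
By the outcome, as a careful person would: the job done as asked, in the order asked, and still so for the second after the job is handed in, with the robot touching nothing.
It also fails if it takes over 125 s, if anything falls off the work surface, if the arm or the gripper's body presses on something with over 40 N, if the wrist force passes 120 N, or if a joint passes its speed limit or range.

## Robot

A 7-joint arm with a two-finger parallel gripper is mounted at the origin on a cart in front of the work surface, level with it; the furniture and walls round the work are solid. World frame = base frame: x ahead of the robot, y to its left, z up, the work surface at z = 0. Lengths are in mm, angles in rad, forces in N, time in s.
With the tool pointing down it reaches from about 425 to 825 mm from the base axis. Payload 3.6 kg.
Tool frame: the origin (TCP) lies at the very end of the fingers, on their centre line; the grasp point (between the pads) lies 19 mm behind it (r.grip_point_offset is the distance from the TCP to the grasp point, in mm); z points along the fingers, y is the direction in which the jaws open and shut (so a half turn about z gives the same grasp; the last joint's range is limited). The gripper opens to 93 mm and grips with 3 to 60 N. Pads are 15 mm wide; open, the fingers measure 128 mm over their backs; the gripper's body (75 mm by 188 mm) begins 65 mm behind the grasp point.
Start: joints at [-1.185, 0.615, -0.013, 1.423, 0.008, 1.103, -0.04], TCP at [260.133, 595.645, 218.64] pointing down, gripper open.
Joint ranges: [-3.12, 3.12], [-0.3, 2.06], [-1.34, 1.32], [0.26, 2.42], [-1.36, 4.5], [0.01, 1.98], [-2.84, 2.84]. Speed limits (rad/s): [2.79, 2.79, 3.14, 3.14, 3.14, 3.14, 3.14].

## Interface

Orientations are given as a unit quaternion [x, y, z, w].
In Python, from plant import r gives the robot as it stands.
- The arm moves only by the shell command python3 -m crank 'ROWS' [FORCE]. ROWS is JSON, a list of rows, each a list of 5 numbers: the opening, from -1 (shut) to 1 (fully open), then the shift along the world's x, y, z in units of 40 mm (1.0 is 40 mm), then the turn about the world's z in units of 5 degrees (1.0 is 5 degrees). In form: [[hand, x, y, z, twist], ...]. A call has exactly 10 rows; each row shifts and turns the commanded pose from where the row before left it; what a row does not reach is not made up. A row lasts 1/10 s, in which the tool goes at most 50 mm and 8.59 degrees, less where a joint would pass 70% of its speed; a pose out of reach is approached as far as the arm can. A call is refused whole if a number of a shift passes 1 or a number of a turn 1, either way. A call with a gripper value outside its range is refused whole. The fingers move at their own pace and stop on an object; FORCE is the grip in N (left out, the last holds). Time passes only in rows, so rows that do not move let the fingers close, or fill a call up. It gives the time, the measured TCP pose, the force and the opening at its end, in the units of the state.
- r.observe(): the state, without advancing time (a new reading comes with each control period).
- r.capture(name): name is "side" or "top" or "wrist"; returns a dict with "frame" (420x560x3 uint8, red, green, blue), "fx", "fy", "cx", "cy" (pixels), "distortion" ([k1, k2, p1, p2, k3] as OpenCV has them; the pictures are not rectified), "pose" (4x4, takes a point from camera to world coordinates). Camera axes: x right, y down, z forward; pixel columns grow to the right and rows downward; lengths in mm; the calibration is good to about 2 mm. A picture is of the moment at which its call begins. There is no depth.
- r.job_done(): hands the job in, once; it reports no verdict.
The state is a dict: "time": time; "q": joint angles; "qvel": joint speeds; "joint_efforts": joint torques, N m; "tool_pos": TCP position; "ee_rot": TCP orientation; "ft_force": force on the tool from outside, world axes, zero at the start; "moment": the same for the moment, N m; "grip_width": opening from 0.0 (shut) to 1.0 (fully open).
Only numpy, scipy, OpenCV 4.12 (cv2) and the standard library are available. Lean on these libraries where they do the work, as an engineer would, in place of code of your own. Each camera call takes 0.05 s, during which the arm holds its last target.

## Working session

There is one attempt and no reset: what is moved stays moved. The work goes in short steps, Python scripts to look and compute and a shell command to move; the robot and the scene stay as the last step left them, time stands still between calls to the robot, and variables do not carry over. Pictures are saved under pics/ and viewed, and the job is handed in when it is done.

```bash
ls; mkdir -p pics; python3 - <<'E'
from plant import r
import cv2
print(r.observe())
for n in("side","top","wrist"):
    c=r.capture(n); cv2.imwrite(f"pics/{n}0.png",c["frame"][:,:,::-1]); print(n,c["fx"],c["cx"],c["cy"],c["distortion"],c["pose"])
E
```

```text
pics
{'time': 0.0, 'q': array([-1.18550225,  0.61588163, -0.01263696,  1.42487868,  0.00812001,
        1.10337449, -0.04039084]), 'qvel': array([ 0.00135877,  0.00177932,  0.00082125, -0.00085163,  0.00037965,
        0.00086389, -0.00110102]), 'joint_efforts': array([ 4.01810867e-04, -4.58929825e+01,  2.09033531e-01, -1.65742475e+01,
       -6.11383980e-02,  2.03700538e-02,  2.09558493e-04]), 'tool_pos': array([259.84010158, 594.95621639, 217.51220513]), 'ee_rot': array([ 2.04395545e-01,  9.78887588e-01, -1.22351599e-03, -2.34783157e-04]), 'ft_force': array([ 0.57386689, -0.51361126,  0.30024742]), 'moment': array([-0.02431436,  0.0576336 , -0.03993138]), 'grip_width': 0.9964839052174715}
side 463.51343456306796 276.8732242644434 213.33630600718715 [-0.08902082  0.          0.          0.          0.        ] [[ 8.41808900e-01 -2.59961522e-01  4.73051565e-01  2.38170603e-02]
 [-5.39578137e-01 -4.28982957e-01  7.24450865e-01 -8.26744310e+02]
 [ 1.46017101e-02 -8.65097468e-01 -5.01391225e-01  6.26295728e+02]
 [ 0.00000000e+00  0.00000000e+00  0.00000000e+00  1.00000000e+00]]
top 529.2088504386045 289.5583021478044 202.96989571428082 [-0.06594207  0.          0.          0.          0.        ] [[ 1.72560399e-02 -9.87900061e-01  1.54128839e-01  3.52723166e+02]
 [-9.99650611e-01 -1.39594576e-02  2.24452598e-02 -5.05111015e+00]
 [-2.00221186e-02 -1.54462304e-01 -9.87795784e-01  1.18231425e+03]
 [ 0.00000000e+00  0.00000000e+00  0.00000000e+00  1.00000000e+00]]
wrist 305.5317893716285 277.1302674959147 206.27382321107018 [-0.04476361  0.          0.          0.          0.        ] [[ 4.00517697e-01  8.76674643e-01  2.66509183e-01  1.85860625e+02]
 [ 9.16284515e-01 -3.82287654e-01 -1.19494087e-01  6.27176693e+02]
 [-2.87426608e-03  2.92057735e-01 -9.56396371e-01  3.85107471e+02]
 [ 0.00000000e+00  0.00000000e+00  0.00000000e+00  1.00000000e+00]]
```

View pics/top0.png

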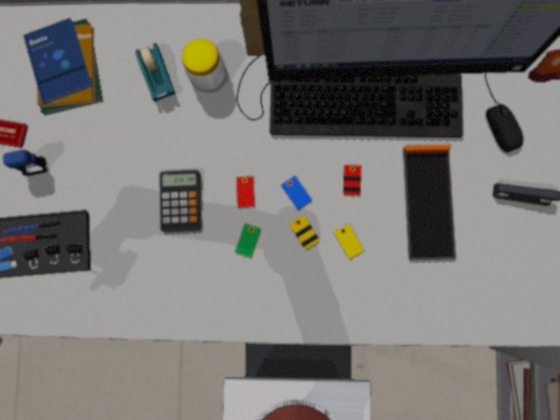

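View pics/side0.png

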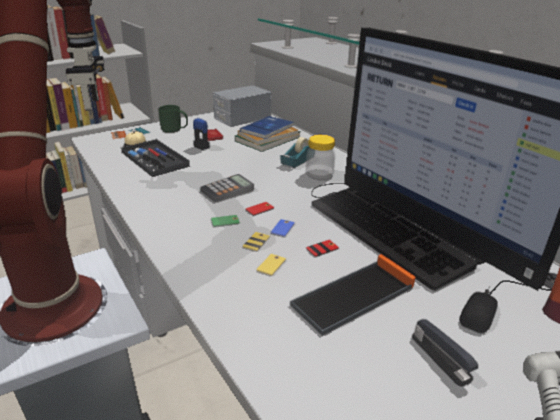

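The top view shows green at (248,240), yellow (349,241), red (246,191), blue (297,193). The banded tags are at (305,232) and (352,180), and the tray is around (429,203) with its stop at the top. I'll refine these by segmentation.

```bash
cat > h.py <<'E'
from plant import r
import cv2, numpy as np
def cam(n):
    c=r.capture(n); c["K"]=np.array([[c["fx"],0,c["cx"]],[0,c["fy"],c["cy"]],[0,0,1.]]); return c
def w(c,uv,z=0.):
    p=cv2.undistortPoints(np.array(uv,float).reshape(-1,1,2),c["K"],np.array(c["distortion"])).reshape(-1,2)
    d=np.c_[p,np.ones(len(p))]@c["pose"][:3,:3].T; o=c["pose"][:3,3]
    z=np.broadcast_to(np.asarray(z,float),len(p))
    return o+d*((z-o[2])/d[:,2])[:,None]
def px(c,P):
    T=np.linalg.inv(c["pose"]); return cv2.projectPoints(np.array(P,float).reshape(-1,1,3),cv2.Rodrigues(T[:3,:3])[0],T[:3,3],c["K"],np.array(c["distortion"]))[0].reshape(-1,2)
H={"green":(45,80),"yellow":(22,35),"blue":(100,128),"red":(0,8),"orange":(9,20)}
def seg(c,roi=None,z=6.,amin=60):
    hsv=cv2.cvtColor(c["frame"],cv2.COLOR_RGB2HSV); out=[]
    for k,(a,b) in H.items():
        m=cv2.inRange(hsv,(a,130,70),(b,255,255))
        if k=="red": m|=cv2.inRange(hsv,(172,130,70),(180,255,255))
        if roi: 
            q=np.zeros_like(m);x0,y0,x1,y1=roi;q[y0:y1,x0:x1]=255;m&=q
        cs,_=cv2.findContours(m,cv2.RETR_EXTERNAL,cv2.CHAIN_APPROX_NONE)
        for t in cs:
            if cv2.contourArea(t)<amin: continue
            P=w(c,t.reshape(-1,2),z)[:,:2].astype(np.float32)
            (x,y),s,_=cv2.minAreaRect(P); bx=cv2.boxPoints(cv2.minAreaRect(P))
            e=[bx[1]-bx[0],bx[2]-bx[1]]; l=max(e,key=np.linalg.norm); a=np.degrees(np.arctan2(l[1],l[0]))%180
            out.append((k,round(float(x),1),round(float(y),1),[round(v) for v in s],round(float(a),1)))
    return out
E
python3 - <<'E'
from h import *
c=cam("top")
for o in seg(c,(130,130,470,290)): print(o)
f=c["frame"][130:270,140:470][:,:,::-1]; f=cv2.resize(f,None,fx=2.4,fy=2.4,interpolation=cv2.INTER_CUBIC); cv2.imwrite("pics/t1.png",f)
f=c["frame"][135:270,395:465][:,:,::-1]; f=cv2.resize(f,None,fx=4.4,fy=4.4,interpolation=cv2.INTER_CUBIC); cv2.imwrite("pics/t2.png",f)
E
```

```text
('green', 451.4, 113.8, [36, 66], 163.0)
('yellow', 463.9, -16.9, [18, 38], 121.9)
('yellow', 452.8, -110.8, [69, 39], 30.1)
('yellow', 489.1, -0.8, [28, 39], 123.1)
('blue', 560.8, 7.4, [68, 38], 35.6)
('red', 582.8, -117.6, [16, 34], 90.8)
('red', 561.3, 123.0, [67, 36], 1.9)
('red', 612.7, -118.8, [26, 36], 90.0)
('orange', 667.9, -289.5, [14, 104], 90.9)
```

View pics/t1.png

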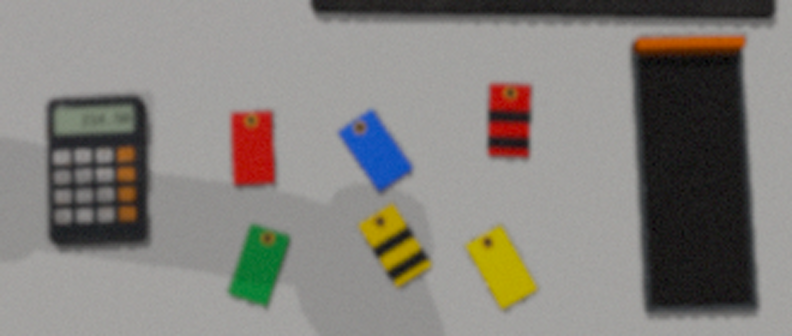

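View pics/t2.png

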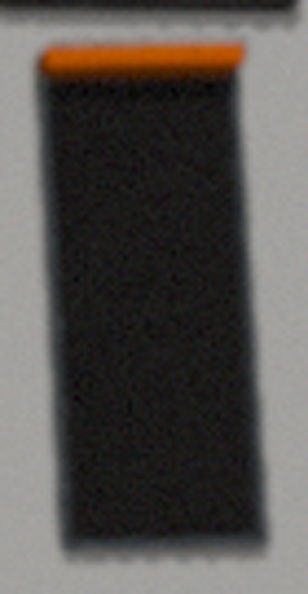

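The tag poses are clear: every eyelet is on the far (+x) end. I'll travel to above green first.

```bash
python3 -m crank '[[0.5,0.4,-1,0,0.13],[0.5,0.4,-1,0,0.13],[0.5,0.4,-1,0,0.13],[0.5,0.4,-1,0,0.13],[0.5,0.4,-1,0,0.13],[0.5,0.4,-1,0,0.13],[0.5,0.4,-1,0,0.13],[0.5,0.4,-1,0,0.13],[0.5,0.4,-1,0,0.13],[0.5,0.4,-1,0,0.13]]' 15; python3 -m crank '[[0.3,0.2,-1,0,0],[0.3,0.0,-1,0,0],[0.3,0,0,-0.5,0],[0.3,0,0,-0.5,0],[0.3,0,0,-0.5,0],[0.3,0,0,0,0],[0.3,0,0,0,0],[0.3,0,0,0,0],[0.3,0,0,0,0],[0.3,0,0,0,0]]'
cat >> h.py <<'E'
def st():
    o=r.observe(); q=o["ee_rot"]; R=cv2.Rodrigues(np.zeros(3))[0]
    from scipy.spatial.transform import Rotation as S
    R=S.from_quat(q).as_matrix(); 
    print("t",round(float(o["time"]),2),"tcp",np.round(o["tool_pos"],1),"jaw",round(float(np.degrees(np.arctan2(R[1,1],R[0,1])))%180,2),"tilt",round(float(np.degrees(np.arccos(-R[2,2]))),2),"F",np.round(o["ft_force"],1),"w",round(float(o["grip_width"])*93,1))
    return o
E
python3 - <<'E'
from h import *
st()
c=cam("wrist"); cv2.imwrite("pics/w1.png",c["frame"][:,:,::-1])
for o in seg(c): print(o)
E
```

```text
time: 1.2
tool_pos: [420.5, 194.0, 218.8]
ee_rot: [0.148, 0.989, 0.0, 0.0]
ft_force: [-0.9, 0.2, -0.2]
grip_width: 0.752
time: 2.2
tool_pos: [428.6, 115.9, 159.3]
ee_rot: [0.149, 0.989, 0.0, 0.001]
ft_force: [-0.7, -0.1, -0.3]
grip_width: 0.651
t 2.2 tcp [428.6 115.9 159.3] jaw 72.92 tilt 0.09 F [-0.7 -0.1 -0.3] w 60.6
('green', 453.0, 114.1, [38, 68], 163.3)
('yellow', 465.0, -17.0, [14, 40], 122.8)
('yellow', 453.7, -110.8, [69, 42], 30.3)
('yellow', 446.9, -28.9, [7, 40], 123.1)
('blue', 545.9, 16.7, [37, 23], 73.2)
('red', 563.1, 123.6, [71, 40], 4.3)
('orange', 562.4, 245.3, [14, 16], 96.0)
('orange', 542.5, 243.7, [14, 16], 93.5)
('orange', 522.7, 242.3, [13, 16], 93.1)
('orange', 503.1, 241.0, [13, 16], 96.5)
```

View pics/w1.png

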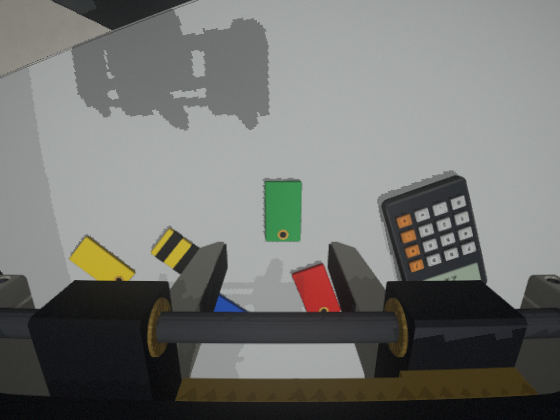

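Wrist view: green is at (283,211) between the fingers, at world (453,114) and 163°. That agrees with the top camera. Next I descend and grasp.

```bash
python3 -m crank '[[0.3,0.3,-0.05,-0.5,0],[0.3,0.3,0,-0.7,0.08],[0.3,0,0,-0.7,0],[0.3,0,0,-0.7,0],[0.3,0,0,-0.6,0],[0.3,0,0,-0.4,0],[0.3,0,0,-0.2,0],[0.3,0,0,-0.1,0],[0.3,0,0,0,0],[0.3,0,0,0,0]]' 15; python3 -c "
from h import *
st()"
```

```text
time: 3.25
tool_pos: [452.7, 113.8, 3.3]
ee_rot: [0.145, 0.989, 0.0, 0.001]
ft_force: [0.6, 0.6, -0.6]
grip_width: 0.647
t 3.25 tcp [452.7 113.8   3.3] jaw 73.31 tilt 0.09 F [ 0.6  0.6 -0.6] w 60.2
```

```bash
python3 -m crank '[[0.1,0,0,-0.03,0],[-0.1,0,0,0,0],[-0.4,0,0,0,0],[-0.4,0,0,0,0],[-0.4,0,0,0,0],[-0.4,0,0,0.3,0],[-0.4,0,0,0.7,0],[-0.4,0,-0.5,0.8,0.7],[-0.4,0.2,-0.8,0.8,0.7],[-0.4,0.3,-0.9,0.4,0.7]]' 15; python3 -c "
from h import *
st()"
```

```text
time: 4.25
tool_pos: [472.8, 25.8, 124.6]
ee_rot: [0.051, 0.999, 0.0, 0.002]
ft_force: [1.4, -1.0, -1.5]
grip_width: 0.425
t 4.25 tcp [472.8  25.8 124.6] jaw 84.14 tilt 0.21 F [ 1.4 -1.  -1.5] w 39.5
```

```bash
python3 -m crank '[[-0.4,0.2,-1,0,0.2],[-0.4,0.2,-1,0,0.2],[-0.4,0.2,-1,0,0.2],[-0.4,0.2,-1,0,0.2],[-0.4,0.2,-1,0.2,0.2],[-0.4,0.2,-1,0.2,0.2],[-0.4,0.2,-1,0.1,0.2],[-0.4,0.2,-0.9,0,0],[-0.4,0,0,0,0],[-0.4,0,0,0,0]]' 15; python3 - <<'E'
from h import *
st()
c=cam("wrist"); cv2.imwrite("pics/w2.png",c["frame"][:,:,::-1])
for o in seg(c): print(o)
E
```

```text
time: 5.25
tool_pos: [535.3, -290.9, 141.5]
ee_rot: [-0.006, 1.0, 0.0, -0.0]
ft_force: [-0.5, -0.2, 0.2]
grip_width: 0.43
t 5.25 tcp [ 535.3 -290.9  141.5] jaw 90.69 tilt 0.05 F [-0.5 -0.2  0.2] w 40.0
('green', 603.8, -291.0, [130, 74], 0.9)
('yellow', 496.8, -8.3, [26, 24], 33.4)
('yellow', 468.9, -21.6, [15, 32], 122.3)
('yellow', 448.2, -31.2, [10, 39], 123.5)
('yellow', 454.2, -111.8, [70, 41], 29.9)
('blue', 562.3, 6.0, [72, 41], 35.5)
('red', 615.3, -119.8, [40, 25], 88.0)
('red', 584.5, -118.8, [40, 14], 88.3)
('red', 562.2, -118.1, [39, 8], 88.1)
('orange', 666.7, -289.9, [15, 97], 90.7)
('orange', 654.7, -291.6, [18, 20], 167.7)
('orange', 620.3, -119.0, [12, 11], 9.3)
('orange', 476.6, -97.0, [10, 10], 91.5)
```

View pics/w2.png

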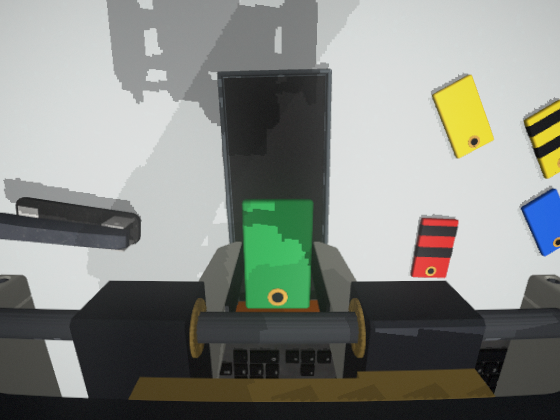

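Green is held, and the tray's near end shows its corners at about (219,73) and (331,69). I'll enlarge for the tray pose.

```bash
python3 - <<'E'
import cv2
f=cv2.imread("pics/w2.png")[55:255,200:350]
cv2.imwrite("pics/w2a.png",cv2.resize(f,(450*1,600),interpolation=cv2.INTER_CUBIC))
f=cv2.imread("pics/top0.png")[135:165,395:465]
cv2.imwrite("pics/t3.png",cv2.resize(f,(700,300),interpolation=cv2.INTER_CUBIC))
E
```

```text
(no output)
```

View pics/w2a.png

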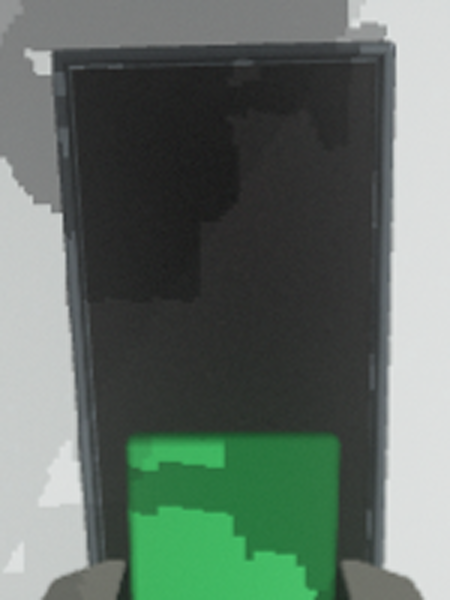

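View pics/t3.png

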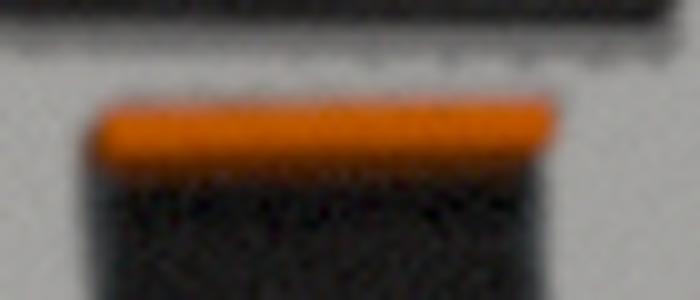

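```bash
python3 - <<'E'
from h import *
c=cam("wrist")
P=[(70,65),(378,62),(98,560),(372,560)]
q=w(c,[((x+.5)/3-.5+200,(y+.5)/3-.5+55) for x,y in P],12.); print(q.round(1))
o=[(56,52),(394,45)]
print(w(c,[(x/3+200,y/3+55) for x,y in o],12.).round(1))
# held tag
g=[(128,435),(338,435)]
o=r.observe()["tool_pos"]
for z in (o[2],o[2]+3): print("held near edge",w(c,[(x/3+200,y/3+55) for x,y in g],z+4).round(1))
c=cam("top")
print("stop back top",w(c,[(395+x/10-.45,135+y/10-.45) for x,y in[(105,103),(555,98)]],28.).round(1))
print("stop front bottom",w(c,[(395+x/10-.45,135+y/10-.45) for x,y in[(320,176)]],4.).round(1))
X=[(65,548),(265,543)]
print("near outer",w(c,[(395+x/4.4-.4,135+y/4.4-.4) for x,y in X],6.).round(1))
E
```

```text
[[ 422.7 -340.7   12. ]
 [ 420.5 -247.6   12. ]
 [ 584.5 -336.5   12. ]
 [ 583.2 -240.2   12. ]]
[[ 419.3 -344.5   12. ]
 [ 415.9 -242.7   12. ]]
held near edge [[ 501.2 -309.7  145.5]
 [ 500.7 -270.8  145.5]]
held near edge [[ 500.4 -309.4  148.5]
 [ 499.9 -271.1  148.5]]
stop back top [[ 668.6 -235.9   28. ]
 [ 671.4 -337.5   28. ]]
stop front bottom [[ 658.7 -289.7    4. ]]
near outer [[ 414.2 -245.6    6. ]
 [ 418.  -346.8    6. ]]
```

The tray's yaw is about +1.8°. The stop's inner face is at x≈659.5 and the middle line there is y≈-287. Green is centred in the jaws within 0.5 mm. I'll lower it short of the stop and then slide it up to contact.

```bash
python3 -m crank '[[-0.4,0.7,0.02,0,0.11],[-0.4,0.7,0.02,-0.3,0.11],[-0.4,0.6,0.02,-0.6,0],[-0.4,0,0,-0.7,0],[-0.4,0,0,-0.7,0],[-0.4,0,0,-0.5,0],[-0.4,0,0,-0.3,0],[-0.4,0,0,-0.2,0],[-0.4,0,0,0,0],[-0.4,0,0,0,0]]' 15; python3 -c "
from h import *
st()"
```

```text
time: 6.4
tool_pos: [616.9, -288.0, 10.5]
ee_rot: [-0.017, 1.0, -0.0, 0.001]
ft_force: [1.4, -0.9, -0.3]
grip_width: 0.426
t 6.4 tcp [ 616.9 -288.    10.5] jaw 91.93 tilt 0.1 F [ 1.4 -0.9 -0.3] w 39.6
```

```bash
python3 -m crank '[[-0.4,0,0,-0.07,0],[-0.4,0,0,0,0],[-0.4,0.03,0,0,0],[-0.4,0.03,0,0,0],[-0.4,0.03,0,0,0],[-0.4,0.03,0,0,0],[-0.4,0,0,0,0],[-0.4,0,0,0,0],[-0.4,0,0,0,0],[-0.4,0,0,0,0]]' 15; python3 -c "
from h import *
st()"
```

```text
time: 7.4
tool_pos: [620.9, -288.0, 6.6]
ee_rot: [-0.017, 1.0, -0.0, -0.0]
ft_force: [-0.3, 0.2, -0.4]
grip_width: 0.424
t 7.4 tcp [ 620.9 -288.     6.6] jaw 91.91 tilt 0.01 F [-0.3  0.2 -0.4] w 39.4
```

```bash
python3 -m crank '[[-0.4,0.02,0,0,0],[-0.4,0.02,0,0,0],[-0.4,0.02,0,0,0],[-0.4,0.02,0,0,0],[-0.4,0,0,0,0],[-0.4,0,0,0,0],[-0.4,0,0,0,0],[-0.4,0,0,0,0],[-0.4,0,0,0,0],[-0.4,0,0,0,0]]' 15; python3 -c "
from h import *
st()"
```

```text
time: 8.4
tool_pos: [624.1, -288.0, 6.6]
ee_rot: [-0.017, 1.0, -0.0, -0.0]
ft_force: [-0.1, -0.2, -0.1]
grip_width: 0.428
t 8.4 tcp [ 624.1 -288.     6.6] jaw 91.91 tilt 0.0 F [-0.1 -0.2 -0.1] w 39.8
```

```bash
python3 -m crank '[[-0.4,0.02,0,0,0],[-0.4,0.02,0,0,0],[-0.4,0.0,0,0,0],[-0.4,0.0,0,0,0],[-0.4,0,0,0,0],[-0.4,0,0,0,0],[-0.4,0,0,0,0],[-0.4,0,0,0,0],[-0.4,0,0,0,0],[-0.4,0,0,0,0]]' 15; python3 -c "
from h import *
st()"
```

```text
time: 9.4
tool_pos: [624.8, -288.0, 6.4]
ee_rot: [-0.017, 1.0, 0.0, -0.001]
ft_force: [-4.7, -0.1, -0.0]
grip_width: 0.427
t 9.4 tcp [ 624.8 -288.     6.4] jaw 91.9 tilt 0.12 F [-4.7 -0.1 -0. ] w 39.7
```

Contact at 4.7 N, so green is against the stop with its centre at x≈624.6. I'll back off slightly, release and rise.

```bash
python3 -m crank '[[-0.4,-0.02,0,0,0],[-0.1,0,0,0,0],[0.08,0,0,0,0],[0.08,0,0,0,0],[0.08,0,0,0,0],[0.08,0,0,0.4,0],[0.08,0,0,0.7,0],[0.1,-0.2,0,0.8,0.6],[0.2,-0.6,0.2,0.6,0.8],[0.3,-0.8,0.6,0.3,0.8]]' 15;python3 -m crank '[[0.3,-0.8,0.9,0,0.9],[0.3,-0.8,0.9,0,0.9],[0.3,-0.7,0.9,0,0.9],[0.3,-0.3,0.8,0,0.7],[0.3,0,0,0,0],[0.3,0,0,0,0],[0.3,0,0,0,0],[0.3,0,0,0,0],[0.3,0,0,0,0],[0.3,0,0,0,0]]'; python3 - <<'E'
from h import *
st()
c=cam("wrist"); cv2.imwrite("pics/w3.png",c["frame"][:,:,::-1])
for o in seg(c): print(o)
c=cam("top"); f=c["frame"][130:270,140:470][:,:,::-1]; f=cv2.resize(f,None,fx=2.4,fy=2.4,interpolation=cv2.INTER_CUBIC); cv2.imwrite("pics/t4.png",f)
print(seg(c,(395,135,465,270),10))
E
```

```text
time: 10.4
tool_pos: [562.9, -259.3, 122.5]
ee_rot: [-0.112, 0.994, -0.003, 0.004]
ft_force: [-1.1, 0.2, 0.5]
grip_width: 0.63
time: 11.4
tool_pos: [457.1, -116.6, 118.5]
ee_rot: [-0.257, 0.966, -0.0, -0.0]
ft_force: [0.0, 0.2, 0.0]
grip_width: 0.648
t 11.4 tcp [ 457.1 -116.6  118.5] jaw 119.84 tilt 0.01 F [0.  0.2 0. ] w 60.2
('green', 628.3, -291.3, [70, 41], 2.0)
('yellow', 460.7, -9.2, [13, 20], 119.6)
('yellow', 447.2, -29.5, [8, 39], 122.8)
('yellow', 454.3, -111.2, [69, 39], 29.9)
('blue', 580.6, 20.2, [26, 39], 125.7)
('blue', 535.5, -13.6, [5, 35], 119.5)
('red', 585.1, -110.0, [22, 13], 89.2)
('red', 562.5, -111.3, [26, 9], 89.5)
('orange', 680.5, -290.6, [30, 34], 92.0)
('orange', 665.3, -328.8, [10, 25], 121.1)
[('green', 621.5, -288.4, [67, 41], 0.8), ('red', 484.9, -244.7, [62, 186], 179.4), ('orange', 666.9, -288.6, [14, 104], 90.9)]
```

View pics/w3.png

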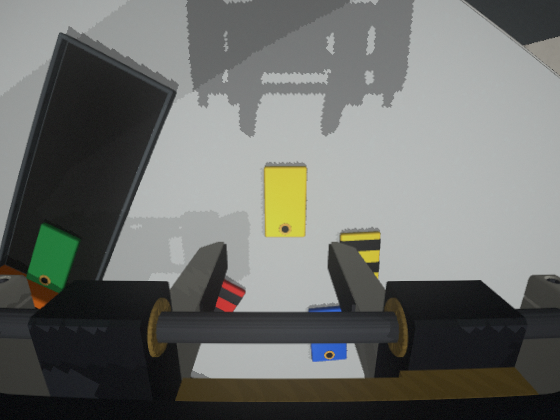

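View pics/t4.png

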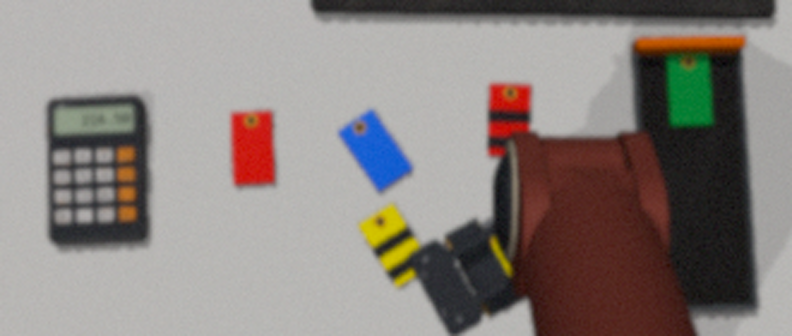

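Green lies flat against the stop, aligned at about 2° like the tray. Yellow is centred between the jaws at (454.2,-111.1). I'll descend and grasp it.

```bash
python3 -m crank '[[0.3,-0.07,0.14,-0.5,0],[0.3,0,0,-0.7,0],[0.3,0,0,-0.7,0],[0.3,0,0,-0.5,0],[0.3,0,0,-0.3,0],[0.3,0,0,-0.15,0],[0.3,0,0,-0.05,0],[0.3,0,0,0,0],[0.1,0,0,0,0],[0.1,0,0,0,0]]' 15; python3 -c "
from h import *
st()"
```

```text
time: 12.5
tool_pos: [454.6, -110.5, 3.3]
ee_rot: [-0.258, 0.966, -0.0, 0.001]
ft_force: [0.5, -0.9, -1.4]
grip_width: 0.561
t 12.5 tcp [ 454.6 -110.5    3.3] jaw 119.9 tilt 0.08 F [ 0.5 -0.9 -1.4] w 52.1
```

```bash
python3 -m crank '[[0,0,0,-0.03,0],[-0.4,0,0,0,0],[-0.4,0,0,0,0],[-0.4,0,0,0,0],[-0.4,0,0,0,0],[-0.4,0,0,0.4,0],[-0.4,0,0,0.7,0],[-0.4,0.1,-0.1,0.7,-0.6],[-0.4,0.4,-0.5,0.5,-0.8],[-0.4,0.6,-0.9,0.2,-0.8]]' 15;python3 -m crank '[[-0.4,0.7,-1,0,-0.9],[-0.4,0.7,-1,0,-0.9],[-0.4,0.5,-0.7,0,-0.9],[-0.4,0.1,-0.3,0,-0.7],[-0.4,0,0,0,0],[-0.4,0,0,0,0],[-0.4,0,0,0,0],[-0.4,0,0,0,0],[-0.4,0,0,0,0],[-0.4,0,0,0,0]]'; python3 - <<'E'
from h import *
st()
c=cam("wrist"); cv2.imwrite("pics/w4.png",c["frame"][:,:,::-1])
o=r.observe()["tool_pos"]
for l in seg(c,z=o[2]+4): print(l)
E
```

```text
time: 13.5
tool_pos: [498.8, -168.1, 103.7]
ee_rot: [-0.166, 0.986, 0.001, 0.001]
ft_force: [1.6, -0.5, -0.3]
grip_width: 0.428
time: 14.5
tool_pos: [578.1, -289.9, 101.7]
ee_rot: [-0.017, 1.0, 0.0, 0.0]
ft_force: [-0.6, -0.5, -0.4]
grip_width: 0.429
t 14.5 tcp [ 578.1 -289.9  101.7] jaw 91.95 tilt 0.0 F [-0.6 -0.5 -0.4] w 39.9
('yellow', 577.9, -290.8, [70, 41], 2.0)
('red', 570.5, -185.5, [25, 16], 88.6)
('red', 551.3, -185.0, [25, 9], 88.3)
('red', 537.5, -184.6, [25, 5], 88.4)
('orange', 605.4, -290.9, [11, 9], 2.3)
('orange', 606.5, -289.9, [17, 53], 92.0)
('orange', 573.6, -184.7, [7, 7], 165.5)
```

View pics/w4.png

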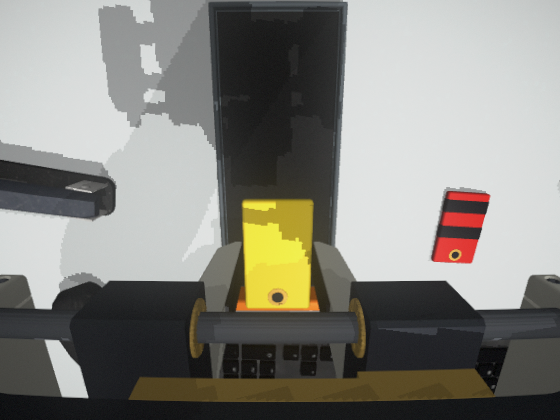

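Yellow is held centred at (577.9,-290.8), 2.0°, against a target of (577.6,-289.6). Lowering it to 8 mm above the floor.

```bash
python3 -m crank '[[-0.4,-0.01,0.03,-0.4,0],[-0.4,0,0,-0.6,0],[-0.4,0,0,-0.5,0],[-0.4,0,0,-0.4,0],[-0.4,0,0,-0.2,0],[-0.4,0,0,-0.08,0],[-0.4,0,0,0,0],[-0.4,0,0,0,0],[-0.4,0,0,0,0],[-0.4,0,0,0,0]]' 15; python3 -c "
from h import *
st()"
```

```text
time: 15.55
tool_pos: [578.2, -289.4, 15.0]
ee_rot: [-0.017, 1.0, -0.0, 0.001]
ft_force: [0.2, -1.0, -0.3]
grip_width: 0.424
t 15.55 tcp [ 578.2 -289.4   15. ] jaw 91.9 tilt 0.08 F [ 0.2 -1.  -0.3] w 39.4
```

```bash
python3 -m crank '[[-0.1,0,0,-0.01,0],[0.08,0,0,0,0],[0.08,0,0,0,0],[0.08,0,0,0,0],[0.08,0,0,0,0],[0.08,0,0,0.4,0],[0.08,0,0,0.8,0],[0.1,0,0,0.9,0],[0.2,0.2,0,0.7,0],[0.3,0,0,0,0]]' 15; python3 - <<'E'
from h import *
st()
c=cam("wrist"); cv2.imwrite("pics/w5.png",c["frame"][:,:,::-1])
for l in seg(c,z=12): print(l)
E
```

```text
time: 16.55
tool_pos: [590.0, -290.2, 132.3]
ee_rot: [-0.017, 1.0, -0.002, 0.006]
ft_force: [0.3, -0.5, 0.4]
grip_width: 0.636
t 16.55 tcp [ 590.  -290.2  132.3] jaw 91.93 tilt 0.72 F [ 0.3 -0.5  0.4] w 59.1
('green', 635.9, -288.7, [42, 40], 2.1)
('yellow', 578.5, -290.4, [73, 41], 2.0)
('yellow', 456.8, -48.7, [9, 11], 111.4)
('blue', 566.0, -19.9, [62, 17], 17.7)
('red', 612.8, -123.2, [39, 25], 88.6)
('red', 582.8, -122.4, [40, 13], 88.6)
('red', 561.2, -121.9, [39, 7], 88.3)
('orange', 760.3, -147.9, [33, 19], 0.7)
('orange', 669.0, -287.7, [24, 108], 92.2)
('orange', 617.8, -122.2, [11, 12], 91.8)
('orange', 605.1, -289.6, [10, 9], 21.3)
```

View pics/w5.png

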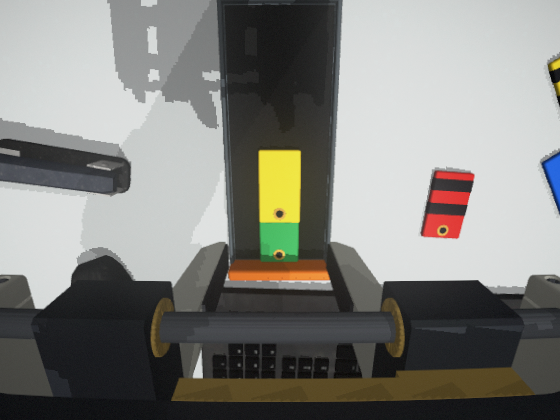

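Yellow is lapped on green and centred: it spans columns 259–301 and the tray walls are at 222–337. Now to red.

```bash
python3 -m crank '[[0.3,-0.1,0.8,0,0],[0.3,-0.1,1,0,0],[0.3,-0.1,1,0,0],[0.3,-0.1,1,0,0],[0.3,-0.1,1,0,0],[0.3,-0.1,1,0,0],[0.3,-0.1,1,0,0],[0.3,0,1,0,0],[0.3,0,1,0,0],[0.3,0,1,0,0]]' 15;python3 -m crank '[[0.3,0,0.5,-0.2,0],[0.3,0,0,-0.2,0],[0.3,0,0,0,0],[0.3,0,0,0,0],[0.3,0,0,0,0],[0.3,0,0,0,0],[0.3,0,0,0,0],[0.3,0,0,0,0],[0.3,0,0,0,0],[0.3,0,0,0,0]]'; python3 - <<'E'
from h import *
st()
c=cam("wrist"); cv2.imwrite("pics/w6.png",c["frame"][:,:,::-1])
for l in seg(c,z=6): print(l)
E
```

```text
time: 17.6
tool_pos: [556.4, 103.9, 125.0]
ee_rot: [-0.017, 1.0, -0.0, -0.001]
ft_force: [0.8, -0.4, -0.8]
grip_width: 0.653
time: 18.6
tool_pos: [557.8, 122.9, 109.9]
ee_rot: [-0.017, 1.0, -0.0, 0.0]
ft_force: [0.2, 0.6, 1.2]
grip_width: 0.65
t 18.6 tcp [557.8 122.9 109.9] jaw 91.91 tilt 0.0 F [0.2 0.6 1.2] w 60.5
('yellow', 491.1, -0.2, [27, 40], 122.6)
('yellow', 464.4, -17.3, [14, 40], 122.5)
('yellow', 446.5, -29.1, [6, 40], 123.1)
('blue', 562.3, 7.6, [69, 40], 35.7)
('red', 615.4, -118.7, [42, 26], 89.0)
('red', 584.4, -117.8, [42, 14], 88.4)
('red', 562.1, -117.1, [41, 8], 89.0)
('red', 563.1, 123.2, [69, 39], 3.9)
('orange', 783.1, 208.5, [22, 21], 30.4)
('orange', 773.1, 224.5, [22, 19], 48.9)
('orange', 620.3, -121.1, [10, 12], 168.1)
('orange', 589.8, 125.2, [11, 12], 91.9)
('orange', 556.8, 247.5, [13, 16], 94.2)
('orange', 537.4, 245.9, [12, 16], 92.1)
('orange', 517.6, 244.3, [13, 16], 92.3)
('orange', 498.0, 242.8, [12, 16], 92.3)
('orange', 494.8, 1.5, [10, 11], 91.3)
```

View pics/w6.png

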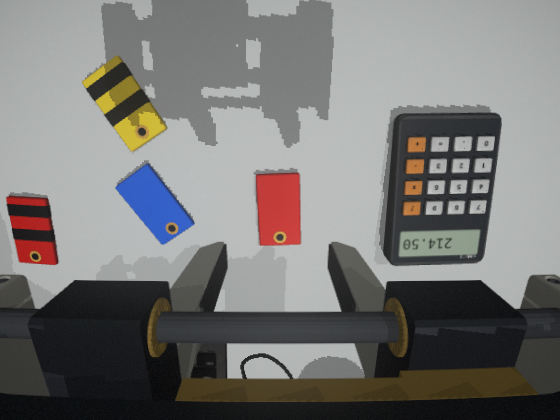

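Red (278,209) is centred between the jaws and the calculator is well clear.

```bash
python3 -m crank '[[0.3,0.12,0.01,-0.4,0.32],[0.3,0,0,-0.7,0],[0.3,0,0,-0.7,0],[0.3,0,0,-0.5,0],[0.3,0,0,-0.25,0],[0.3,0,0,-0.12,0],[0.3,0,0,-0.03,0],[0.2,0,0,0,0],[0.1,0,0,0,0],[0.1,0,0,0,0]]' 15; python3 -c "
from h import *
st()"
```

```text
time: 19.65
tool_pos: [563.1, 123.4, 2.7]
ee_rot: [-0.031, 1.0, 0.0, 0.001]
ft_force: [-0.1, 0.9, 0.1]
grip_width: 0.553
t 19.65 tcp [563.1 123.4   2.7] jaw 93.51 tilt 0.1 F [-0.1  0.9  0.1] w 51.5
```

```bash
python3 -m crank '[[-0.4,0,0,-0.01,0],[-0.4,0,0,0,0],[-0.4,0,0,0,0],[-0.4,0,0,0,0],[-0.4,0,0,0.4,0],[-0.4,0,0,0.7,0],[-0.4,0,-0.2,0.7,-0.1],[-0.4,0,-0.6,0.6,-0.1],[-0.4,-0.1,-0.9,0.1,-0.12],[-0.4,-0.1,-1,0,0]]' 15;python3 -m crank '[[-0.4,-0.1,-1,0,0],[-0.4,-0.1,-1,0,0],[-0.4,-0.1,-1,0,0],[-0.4,-0.1,-1,0,0],[-0.4,-0.1,-1,0,0],[-0.4,-0.1,-1,0,0],[-0.4,0,-1,0,0],[-0.4,0,-0.66,0,0],[-0.4,0,0,0,0],[-0.4,0,0,0,0]]'; python3 - <<'E'
from h import *
st()
c=cam("wrist"); cv2.imwrite("pics/w7.png",c["frame"][:,:,::-1])
o=r.observe()["tool_pos"]
for l in seg(c,z=o[2]+4): print(l)
E
```

```text
time: 20.65
tool_pos: [555.4, 15.5, 102.8]
ee_rot: [-0.018, 1.0, 0.0, 0.002]
ft_force: [0.0, -0.5, -0.2]
grip_width: 0.425
time: 21.65
tool_pos: [530.1, -290.9, 101.0]
ee_rot: [-0.016, 1.0, 0.001, -0.0]
ft_force: [0.9, 0.7, -0.4]
grip_width: 0.427
t 21.65 tcp [ 530.1 -290.9  101. ] jaw 91.85 tilt 0.07 F [ 0.9  0.7 -0.4] w 39.7
('blue', 517.0, -124.2, [24, 6], 18.1)
('red', 547.6, -177.0, [16, 8], 48.8)
('red', 533.6, -185.4, [25, 9], 88.8)
('red', 519.5, -184.7, [25, 5], 88.5)
('red', 530.8, -291.7, [71, 40], 1.9)
('orange', 633.8, -304.0, [21, 15], 1.1)
('orange', 596.2, -289.5, [8, 69], 91.8)
('orange', 591.4, -342.8, [8, 30], 176.5)
('orange', 582.5, -237.5, [41, 9], 7.2)
('orange', 557.9, -290.7, [12, 12], 1.8)
```

View pics/w7.png

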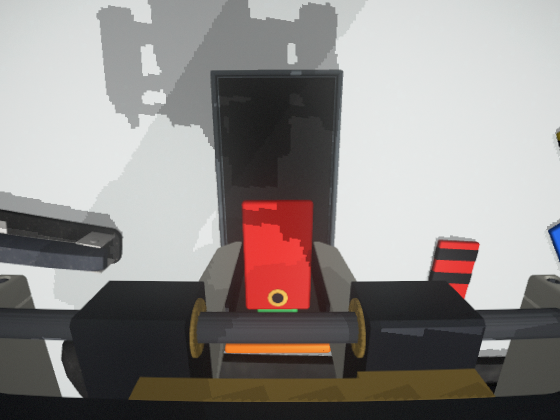

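Red is held centred. I'll lower it to about 10 mm above the floor, since yellow's tilted top reaches 8.8 mm there, then release.

```bash
python3 -m crank '[[-0.4,0.01,0,-0.4,0],[-0.4,0,0,-0.6,0],[-0.4,0,0,-0.5,0],[-0.4,0,0,-0.4,0],[-0.4,0,0,-0.15,0],[-0.4,0,0,-0.06,0],[-0.4,0,0,0,0],[-0.4,0,0,0,0],[-0.4,0,0,0,0],[-0.4,0,0,0,0]]' 15; python3 -c "
from h import *
st()"
```

```text
time: 22.7
tool_pos: [531.3, -291.4, 17.7]
ee_rot: [-0.017, 1.0, -0.0, 0.0]
ft_force: [1.1, -0.1, -0.3]
grip_width: 0.425
t 22.7 tcp [ 531.3 -291.4   17.7] jaw 91.9 tilt 0.06 F [ 1.1 -0.1 -0.3] w 39.6
```

```bash
python3 -m crank '[[-0.4,0,0,-0.02,0],[-0.1,0,0,0,0],[0.08,0,0,0,0],[0.08,0,0,0,0],[0.08,0,0,0,0],[0.08,0,0,0.4,0],[0.08,0,0,0.8,0],[0.1,0.2,0,0.8,0],[0.2,0.4,0,0.6,0],[0.3,0,0,0,0]]' 15; python3 - <<'E'
from h import *
st()
c=cam("wrist"); cv2.imwrite("pics/w8.png",c["frame"][:,:,::-1])
for l in seg(c,z=12): print(l)
E
```

```text
time: 23.7
tool_pos: [559.6, -291.5, 124.4]
ee_rot: [-0.017, 1.0, -0.002, 0.005]
ft_force: [-0.2, -0.9, 0.3]
grip_width: 0.631
t 23.7 tcp [ 559.6 -291.5  124.4] jaw 91.99 tilt 0.61 F [-0.2 -0.9  0.3] w 58.7
('green', 637.0, -288.5, [41, 39], 2.1)
('yellow', 592.2, -289.9, [47, 41], 2.1)
('yellow', 455.9, -48.2, [9, 12], 120.0)
('blue', 567.3, -18.7, [69, 19], 18.2)
('red', 612.4, -123.6, [40, 25], 88.8)
('red', 582.3, -122.6, [39, 14], 88.6)
('red', 560.3, -121.9, [39, 8], 88.1)
('red', 531.7, -292.3, [70, 41], 2.0)
('orange', 669.4, -287.3, [26, 108], 92.2)
('orange', 617.2, -122.5, [12, 10], 11.4)
('orange', 606.1, -289.6, [10, 10], 161.9)
('orange', 558.8, -291.2, [12, 11], 2.1)
```

View pics/w8.png

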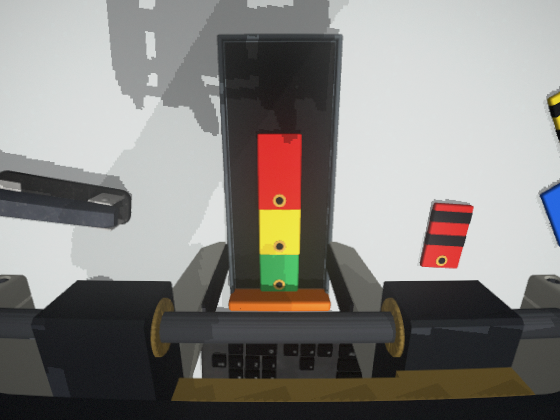

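Red is lapped with yellow showing 47 mm, straight and in line. Now to blue.

```bash
python3 -m crank '[[0.3,0,0.8,0,0.8],[0.3,0,1,0,0.9],[0.3,0,1,0,0.9],[0.3,0,1,0,0.9],[0.3,0,1,0,0.9],[0.3,0,1,0,0.9],[0.3,0,1,-0.1,0.9],[0.3,0,0.6,-0.2,0.54],[0.3,0,0,0,0],[0.3,0,0,0,0]]' 15; python3 - <<'E'
from h import *
st()
c=cam("wrist"); cv2.imwrite("pics/w9.png",c["frame"][:,:,::-1])
for l in seg(c,z=6): print(l)
E
```

```text
time: 24.75
tool_pos: [553.5, 4.0, 106.9]
ee_rot: [-0.306, 0.952, -0.0, -0.002]
ft_force: [0.4, -1.3, -0.5]
grip_width: 0.651
t 24.75 tcp [553.5   4.  106.9] jaw 125.59 tilt 0.21 F [ 0.4 -1.3 -0.5] w 60.6
('yellow', 491.6, -0.4, [26, 39], 123.0)
('yellow', 465.3, -17.4, [14, 39], 123.0)
('yellow', 447.0, -29.2, [7, 39], 123.2)
('blue', 562.3, 7.2, [69, 39], 35.4)
('red', 615.4, -119.3, [39, 25], 88.7)
('red', 584.4, -118.3, [40, 14], 88.7)
('red', 562.2, -117.6, [39, 8], 88.4)
('orange', 495.2, 250.2, [8, 17], 92.8)
('orange', 620.4, -120.1, [12, 11], 27.8)
('orange', 494.9, 2.1, [11, 10], 37.3)
```

View pics/w9.png

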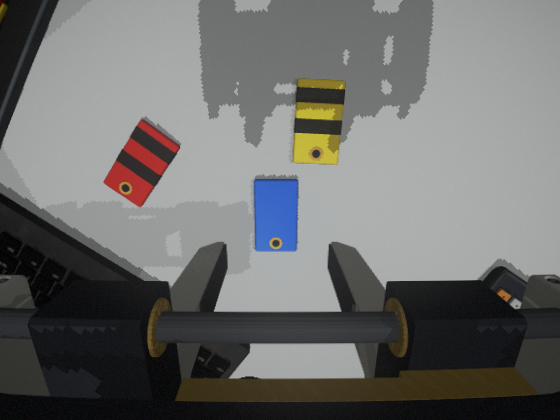

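Blue is at (276,214), square to the jaws, and the banded tags are clear of the fingers.

```bash
python3 -m crank '[[0.3,0.22,0.07,-0.4,0],[0.3,0,0,-0.7,0],[0.3,0,0,-0.7,0],[0.3,0,0,-0.45,0],[0.3,0,0,-0.22,0],[0.3,0,0,-0.12,0],[0.3,0,0,-0.02,0],[0.2,0,0,0,0],[0.1,0,0,0,0],[0.1,0,0,0,0]]' 15; python3 -c "
from h import *
st()"
```

```text
time: 25.8
tool_pos: [564.2, 7.7, 4.6]
ee_rot: [-0.306, 0.952, -0.0, 0.001]
ft_force: [0.6, -0.1, -0.1]
grip_width: 0.553
t 25.8 tcp [564.2   7.7   4.6] jaw 125.61 tilt 0.08 F [ 0.6 -0.1 -0.1] w 51.5
```

```bash
python3 -m crank '[[0.1,-0.04,0,-0.05,0],[-0.2,0,0,0,0],[-0.4,0,0,0,0],[-0.4,0,0,0,0],[-0.4,0,0,0,0],[-0.4,0,0,0.4,0],[-0.4,0,0,0.7,0],[-0.4,0,-0.1,0.7,-0.6],[-0.4,-0.1,-0.6,0.6,-0.7],[-0.4,-0.3,-0.9,0.1,-0.8]]' 15;python3 -m crank '[[-0.4,-0.3,-1,0,-0.8],[-0.4,-0.3,-1,0,-0.8],[-0.4,-0.3,-1,0,-0.8],[-0.4,-0.3,-1,0,-0.8],[-0.4,-0.3,-1,0,-0.8],[-0.4,-0.06,-0.9,0,-0.64],[-0.4,0,0,0,0],[-0.4,0,0,0,0],[-0.4,0,0,0,0],[-0.4,0,0,0,0]]'; python3 - <<'E'
from h import *
st()
c=cam("wrist"); cv2.imwrite("pics/w10.png",c["frame"][:,:,::-1])
o=r.observe()["tool_pos"]
for l in seg(c,z=o[2]+4): print(l)
E
```

```text
time: 26.8
tool_pos: [549.5, -54.0, 105.1]
ee_rot: [-0.219, 0.976, 0.0, 0.004]
ft_force: [0.1, -0.6, -1.3]
grip_width: 0.426
time: 27.8
tool_pos: [484.4, -290.2, 101.9]
ee_rot: [-0.018, 1.0, 0.001, 0.0]
ft_force: [1.0, 0.2, -0.8]
grip_width: 0.424
t 27.8 tcp [ 484.4 -290.2  101.9] jaw 92.1 tilt 0.07 F [ 1.   0.2 -0.8] w 39.4
('green', 555.7, -290.4, [18, 25], 92.1)
('yellow', 447.7, -131.3, [9, 7], 17.7)
('yellow', 434.6, -136.7, [6, 11], 120.7)
('blue', 485.5, -291.1, [70, 40], 2.1)
('red', 502.1, -178.1, [5, 11], 91.0)
('orange', 570.7, -289.8, [16, 68], 92.0)
('orange', 512.7, -290.2, [10, 11], 92.1)
```

View pics/w10.png

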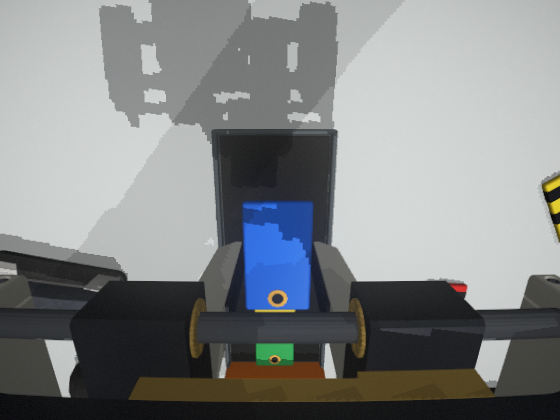

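```bash
python3 -m crank '[[-0.4,-0.02,-0.06,-0.4,-0.03],[-0.4,0,0,-0.6,0],[-0.4,0,0,-0.5,0],[-0.4,0,0,-0.4,0],[-0.4,0,0,-0.18,0],[-0.4,0,0,-0.06,0],[-0.4,0,0,0,0],[-0.4,0,0,0,0],[-0.4,0,0,0,0],[-0.4,0,0,0,0]]' 15; python3 -c "
from h import *
st()"
```

```text
time: 28.85
tool_pos: [483.3, -295.0, 16.9]
ee_rot: [-0.015, 1.0, -0.0, 0.0]
ft_force: [-0.7, -0.0, -0.3]
grip_width: 0.423
t 28.85 tcp [ 483.3 -295.    16.9] jaw 91.75 tilt 0.07 F [-0.7 -0.  -0.3] w 39.3
```

```bash
python3 -m crank '[[-0.4,0.01,0.05,0,0],[-0.4,0,0,0,0],[-0.4,0,0,0,0],[-0.4,0,0,0,0],[-0.4,0,0,0,0],[-0.4,0,0,0,0],[-0.4,0,0,0,0],[-0.4,0,0,0,0],[-0.4,0,0,0,0],[-0.4,0,0,0,0]]' 15; python3 -c "
from h import *
st()"
```

```text
time: 29.85
tool_pos: [483.3, -292.8, 16.2]
ee_rot: [-0.015, 1.0, -0.0, -0.0]
ft_force: [-0.8, 0.3, -0.2]
grip_width: 0.425
t 29.85 tcp [ 483.3 -292.8   16.2] jaw 91.76 tilt 0.01 F [-0.8  0.3 -0.2] w 39.5
```

```bash
python3 -m crank '[[-0.1,0,0,0,0],[0.08,0,0,0,0],[0.08,0,0,0,0],[0.08,0,0,0,0],[0.08,0,0,0,0],[0.08,0,0,0.4,0],[0.08,0,0,0.8,0],[0.1,0.2,0,0.8,0],[0.2,0.8,0,0.7,0],[0.3,0.8,0,0,0]]' 15;python3 -m crank '[[0.3,0,0,0,0],[0.3,0,0,0,0],[0.3,0,0,0,0],[0.3,0,0,0,0],[0.3,0,0,0,0],[0.3,0,0,0,0],[0.3,0,0,0,0],[0.3,0,0,0,0],[0.3,0,0,0,0],[0.3,0,0,0,0]]'; python3 - <<'E'
from h import *
st()
c=cam("wrist"); cv2.imwrite("pics/w11.png",c["frame"][:,:,::-1])
for l in seg(c,z=12): print(l)
c=cam("side"); cv2.imwrite("pics/s11.png",cv2.resize(c["frame"][:,:,::-1][230:340,280:430],(750,550),interpolation=cv2.INTER_CUBIC))
E
```

```text
time: 30.85
tool_pos: [558.3, -294.5, 129.4]
ee_rot: [-0.015, 1.0, -0.002, 0.004]
ft_force: [1.2, -0.3, -0.4]
grip_width: 0.631
time: 31.85
tool_pos: [555.3, -292.7, 124.2]
ee_rot: [-0.015, 1.0, -0.0, -0.0]
ft_force: [0.4, -0.5, 0.4]
grip_width: 0.652
t 31.85 tcp [ 555.3 -292.7  124.2] jaw 91.76 tilt 0.0 F [ 0.4 -0.5  0.4] w 60.6
('green', 637.0, -288.5, [41, 39], 1.8)
('yellow', 591.9, -290.0, [47, 41], 1.8)
('yellow', 475.3, -39.4, [13, 8], 16.0)
('yellow', 455.3, -46.9, [9, 14], 123.3)
('blue', 484.5, -293.7, [69, 41], 1.8)
('red', 612.4, -123.6, [40, 25], 88.0)
('red', 582.2, -122.5, [39, 14], 88.6)
('red', 560.4, -121.9, [39, 8], 88.1)
('red', 543.7, -291.8, [48, 41], 1.8)
('orange', 667.4, -287.3, [22, 108], 91.7)
('orange', 617.3, -122.7, [11, 10], 11.0)
('orange', 606.0, -289.4, [10, 10], 91.6)
('orange', 559.2, -291.2, [12, 12], 137.8)
('orange', 510.8, -293.0, [11, 10], 1.8)
```

View pics/w11.png

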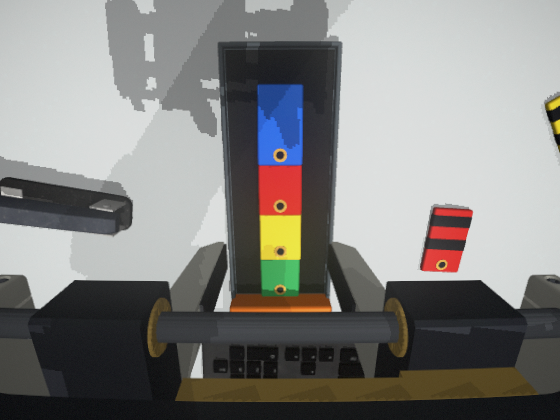

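View pics/s11.png

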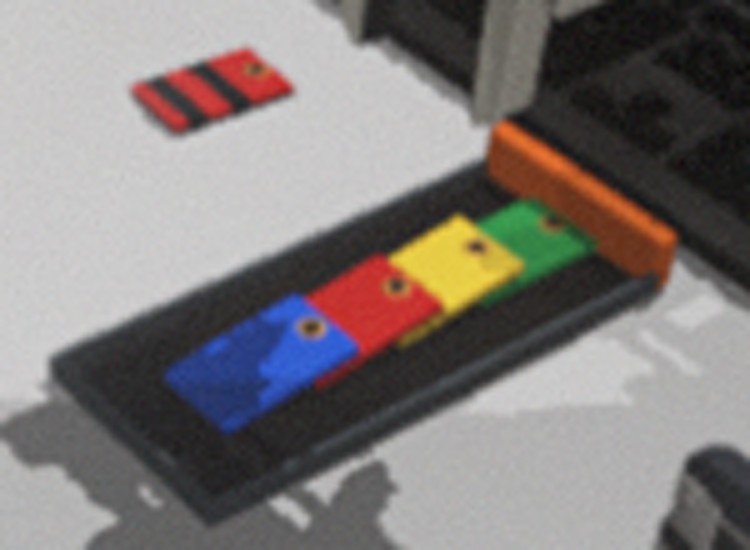

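The finished fan reads green, yellow, red, blue in a straight line. The visible steps are 47–48 mm and every tag is at 1.8°, the same as the tray. Each tag's near end is down on the floor and the arm is clear, so I'm handing it in.

```bash
python3 -c "
from plant import r
print(r.job_done())"
```

```text
the job is handed in; nothing more can be done
None
```

The four plain tags are fanned along the middle of the tray as asked, and I handed the job in after about 32 s of the 125 s allowed.

- **Green:** it lies flat at the orange stop. I slid it up until it touched at about 4.7 N, then backed off just under 1 mm before letting go.
- **Yellow, red and blue:** each was released level, 8 to 10 mm above the floor, and settled tilted onto the tag before it.

**Last checks:**
- **Row:** in the final wrist picture the visible steps are 47–48 mm, so each overlap is about a third. All four tags are at about 1.8°, in line with the tray and within about 1 mm of a straight line.
- **Near ends:** in the side picture the near ends of the lapped tags look to be down on the tray floor. I judged the tilt by eye there and did not measure it.
- **Left in place:** the gripper never went near the calculator. It and the two banded tags kept their measured positions within camera error in the pictures up to picking up blue. After that only the red-banded tag was wholly in view, and it had not moved.
- **Robot:** it was clear of everything, with the fingertips about 124 mm above the desk.

No check failed. The blue tag came down about 2 mm to one side, and I corrected that before releasing it.

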